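Bring the red-lidded spice jar to the front of the carousel

ROBOT

A 6-joint arm with a two-finger parallel gripper is mounted at the origin on the work surface. World frame = base frame: x ahead of the robot, y to its left, z up, the work surface at z = 0. Lengths are in m, angles in rad, forces in N, time in s.
With the tool pointing down it reaches from about 0.375 to 0.9 m from the base axis. Payload 3.1 kg.
Tool frame: the origin (TCP) lies midway between the tips of the shut fingers; the grasp point (between the pads) lies 19 mm behind it; z points along the fingers, y is the line along which they close (so a half turn about z gives the same grasp; the last joint's range is limited). The gripper opens to 85 mm and grips with 20 to 120 N. Pads are 22 mm wide; open, the fingers measure 114 mm over their backs; the gripper's body (76 mm by 85 mm) begins 54 mm behind the grasp point. The pads swing forward as they close: fully open they stand 13 mm farther back than shut.
Start: joints at [-1.315, 0.527, 1.433, -0, 1.181, -0.178], TCP at [0.263, -0.567, 0.231] pointing down, gripper open.
Joint ranges: [-3.08, 3.08], [-0.75, 2.2], [0.22, 2.44], [-1.43, 4.57], [0, 2.65], [-2.85, 2.85]. Speed limits (rad/s): [2.79, 2.79, 3.14, 3.14, 3.14, 3.14].

INTERFACE

Orientations are given as a unit quaternion [x, y, z, w].
In Python, from station import manip gives the robot as it stands.
- The arm moves only by the tool move_arm, never from a script. Its argument "increments" is a list that holds one entry, the list of rows, each a list of 5 numbers: the gripper's target within -1 to 1 (shut at 1, half-way at 0, fully open at -1), then the shift along the world's x, y, z in m, then the turn about the world's z in degrees. In form: [[[fingers, dx, dy, dz, twist], ...]]. A call has 1 to 8 rows; each row shifts and turns the commanded pose from where the row before left it; what a row does not reach is not made up. A row lasts 1/10 s, in which the tool goes at most 50 mm and 8.59 degrees, less where a joint would pass 70% of its speed; a pose out of reach is approached as far as the arm can. A call with a gripper value outside its range is refused whole. The fingers move at their own pace and stop on an object; "newtons" is the grip in N (left out, the last holds). Time passes only in rows, so rows that do not move let the fingers close. It gives the time, the measured TCP pose, the force, the opening and the grip force at its end, in the units of the state.
- manip.sense(): the state, without advancing time (a new reading comes with each control period).
- manip.snapshot(name): name is "scene" or "top" or "wrist"; returns a dict with "img" (400x640x3 uint8, red, green, blue), "fx", "fy", "cx", "cy" (pixels), "k1" (the pictures are not rectified: a ray, as slopes to the right and down, at radius r is drawn at 1 + k1 r^2 times it, then the intrinsics apply), "world_to_cam" (4x4, takes a point from world to camera coordinates); the wrist camera has in their place "tool_from_camera" (4x4, takes a point from camera to tool coordinates, whose origin is the TCP and whose axes are the flange's). Camera axes: x right, y down, z forward; pixel columns grow to the right and rows downward; lengths in m; the calibration is good to about 2 mm. A picture is of the moment at which its call begins: read the wrist's pose just before it. There is no depth.
- manip.sign_off(): hands the job in; it is judged then, once.
Trained networks look in the newest picture that a camera, given by its name, has taken for a name from the list of things; names that differ only in an ending like _2 or _b are one class to them, and where a whole thing is asked for, a point or a joint stands for the part that bears it (a point fixed in the world has none). Each returns a list of dicts, best first, with "confidence" (0 to 1); they miss things now and then, are a little off and sometimes report something else, mostly with a low value. They report only what shows in the picture. A call takes as long as a camera call.
- manip.spot_in(label, camera): "xyz" ([x, y, z] in m, in world coordinates, good to about 4 mm: the middle of the surface that is visible of it).
- manip.mark_of(label, camera): "xyz" ([x, y, z] in m, in world coordinates, good to about 4 mm: a listed point, or the origin of a listed thing).
The state is a dict: "t": time; "q": joint angles; "qd": joint speeds; "tau": joint torques, N m; "tcp_pos": TCP position; "tool_rot": TCP orientation; "force": force on the tool from outside, world axes, zero at the start; "ft_torque": the same for the moment, N m; "finger_gap": opening from 0.0 (shut) to 1.0 (fully open); "gripper_force": force on a finger pad.
Only numpy, scipy, OpenCV 4.12 (cv2) and the standard library are available. Lean on these libraries where they do the work, as an engineer would, in place of code of your own. Each camera call takes 0.05 s, during which the arm holds its last target. There are 200 camera calls.

TASK

Turn the spice carousel by pushing a finger peg on its rim with the fingertips until the jar with the red lid stands at the front, in line with the yellow pointer of the base, then take the hand away and leave the carousel at rest. Push gently, grip and lift nothing, do not touch the jars, which must stay standing on their cork pads, and leave everything else on the counter alone.

Things in the scene. Friction and masses are not known exactly. Their poses are not given: they have to be found in the camera images.
- stand: fixed base of the spice carousel: dark steel disc 200 mm across and 18 mm high on the counter; origin on the turning axis at counter level; z up; its -x axis points along the yellow pointer (the front)
- pointer (a point): outer tip of the fixed bright yellow pointer, a bar 18 mm wide and 14 mm high with a diamond-shaped end 42 mm wide, that sticks out from the base at counter level to 181 mm from the turning axis (51 mm beyond the edge of the turntable); it marks the front, roughly on the robot's side
- carousel: wooden turntable, disc 260 mm across, 14 mm thick, top face 34 mm above the counter; turns either way about the vertical axis through its origin (centre of its underside); about 1 N at a peg moves it, and it stops soon when let go. Five loose jars stand on it, 64 mm from the axis, 72 degrees apart; five finger pegs on its rim midway between them. Its -x axis points at the red-lidded jar
- peg0 (a point): finger peg 0, fixed upright on the rim 120 mm from the axis: steel, 14 mm thick with a round 17 mm head, rising 36 mm above the turntable's top (70 mm above the counter); this point is on its centre line, 18 mm above the turntable's top
- peg1 (a point): finger peg 1, fixed upright on the rim 120 mm from the axis: steel, 14 mm thick with a round 17 mm head, rising 36 mm above the turntable's top (70 mm above the counter); this point is on its centre line, 18 mm above the turntable's top
- peg2 (a point): finger peg 2, fixed upright on the rim 120 mm from the axis: steel, 14 mm thick with a round 17 mm head, rising 36 mm above the turntable's top (70 mm above the counter); this point is on its centre line, 18 mm above the turntable's top
- peg3 (a point): finger peg 3, fixed upright on the rim 120 mm from the axis: steel, 14 mm thick with a round 17 mm head, rising 36 mm above the turntable's top (70 mm above the counter); this point is on its centre line, 18 mm above the turntable's top
- peg4 (a point): finger peg 4, fixed upright on the rim 120 mm from the axis: steel, 14 mm thick with a round 17 mm head, rising 36 mm above the turntable's top (70 mm above the counter); this point is on its centre line, 18 mm above the turntable's top
- red_jar: spice jar with a red lid (the one that must come to the front), 44 mm across, 58 mm tall, 110 g or so, standing loose on a cork pad; origin at the centre of its underside
- red_jar_seat (a point): centre of the red-lidded jar's cork pad on the turntable, 64 mm from the axis; turns with it
- green_jar: spice jar with a green lid, 44 mm across, 58 mm tall, 110 g or so, standing loose on a cork pad; origin at the centre of its underside
- green_jar_seat (a point): centre of the green-lidded jar's cork pad on the turntable, 64 mm from the axis; turns with it
- yellow_jar: spice jar with a yellow lid, 44 mm across, 58 mm tall, 110 g or so, standing loose on a cork pad; origin at the centre of its underside
- yellow_jar_seat (a point): centre of the yellow-lidded jar's cork pad on the turntable, 64 mm from the axis; turns with it
- white_jar: spice jar with a white lid, 44 mm across, 58 mm tall, 110 g or so, standing loose on a cork pad; origin at the centre of its underside
- white_jar_seat (a point): centre of the white-lidded jar's cork pad on the turntable, 64 mm from the axis; turns with it
- blue_jar: spice jar with a blue lid, 44 mm across, 58 mm tall, 110 g or so, standing loose on a cork pad; origin at the centre of its underside
- blue_jar_seat (a point): centre of the blue-lidded jar's cork pad on the turntable, 64 mm from the axis; turns with it
- tumbler: glass tumbler, 68 mm across, 115 mm tall, loose on the counter; origin at the centre of its foot
- colander: teal plastic colander, 220 mm across, 90 mm tall, loose; origin at the centre of its foot
- scraper: steel scraper with wooden handle, about 240 mm long, up to 18 mm high, lying loose; origin under its blade, 60 mm from the cutting edge (+x), handle towards its -x
- tawa: iron tawa (flat pan) 260 mm across with a handle, loose on a burner of the two-burner hob to the robot's right; origin at the centre of its underside

How it is judged:
By the outcome, as a careful person would: the job done as asked, in the order asked, and still so for the second after the job is handed in, with the robot touching nothing.
It also fails if it takes over 45 s, if anything falls off the work surface, if the arm or the gripper's body presses on something with over 40 N, if the wrist force passes 120 N, or if a joint passes its speed limit or range.

## Working session

There is one attempt and no reset: what is moved stays moved. The work goes in short steps, Python scripts to look and compute and a tool call to move; the robot and the scene stay as the last step left them, time stands still between calls to the robot, and variables do not carry over. Pictures are saved under pics/ and viewed, at most 10 in all, crops included, and the job is handed in when it is done.

Besides the shell and the picture viewer there is one more tool, called after "Emit:" as name(argument=value, ...), one argument or row to a line, values as JSON. move_arm: Moves the arm, as the interface text tells. Its arguments: {"type":"object","properties":{"increments":{"type":"array","items":{"type":"array","items":{"type":"array","items":{"type":"number"}}}},"newtons":{"type":"number"}},"required":["increments"]}

```bash
mkdir -p pics
cat > h.py <<'E'
import numpy as np,cv2
from station import manip
def look(cam,name=None):
    s=manip.snapshot(cam)
    if name: cv2.imwrite('pics/'+name,s['img'][:,:,::-1])
    return s
E
python3 - <<'E'
from h import *
for c in ['top','scene']:
    look(c,c+'0.png')
    for l in ['stand','carousel','pointer','peg0','peg1','peg2','peg3','peg4','red_jar','green_jar','yellow_jar','white_jar','blue_jar','tumbler','colander','scraper','tawa']:
        r=manip.mark_of(l,c)
        print(c,l,[(np.round(d['xyz'],3).tolist(),round(d['confidence'],2)) for d in r[:2 if 'peg' not in l else 5]])
print(manip.sense()['t'])
E
```

```text
top stand [([0.506, 0.072, 0.05], 0.24)]
top carousel [([0.575, -0.019, 0.019], 0.75)]
top pointer [([0.398, -0.062, 0.014], 0.56)]
top peg0 [([0.693, -0.057, 0.047], 0.97), ([0.643, 0.077, 0.047], 0.82), ([0.46, -0.064, 0.051], 0.82), ([0.509, 0.076, 0.046], 0.8), ([0.584, -0.143, 0.051], 0.77)]
top peg1 [([0.693, -0.057, 0.047], 0.97), ([0.643, 0.077, 0.047], 0.82), ([0.46, -0.064, 0.051], 0.82), ([0.509, 0.076, 0.046], 0.8), ([0.584, -0.143, 0.051], 0.77)]
top peg2 [([0.693, -0.057, 0.047], 0.97), ([0.643, 0.077, 0.047], 0.82), ([0.46, -0.064, 0.051], 0.82), ([0.509, 0.076, 0.046], 0.8), ([0.584, -0.143, 0.051], 0.77)]
top peg3 [([0.693, -0.057, 0.047], 0.97), ([0.643, 0.077, 0.047], 0.82), ([0.46, -0.064, 0.051], 0.82), ([0.509, 0.076, 0.046], 0.8), ([0.584, -0.143, 0.051], 0.77)]
top peg4 [([0.693, -0.057, 0.047], 0.97), ([0.643, 0.077, 0.047], 0.82), ([0.46, -0.064, 0.051], 0.82), ([0.509, 0.076, 0.046], 0.8), ([0.584, -0.143, 0.051], 0.77)]
top red_jar [([0.617, -0.074, 0.037], 0.64)]
top green_jar [([0.636, 0.0, 0.034], 0.54)]
top yellow_jar [([0.575, 0.042, 0.035], 0.6)]
top
[... 1132 characters left out ...]
], 0.69), ([0.47, -0.064, 0.053], 0.67)]
scene peg4 [([0.696, -0.057, 0.052], 0.75), ([0.644, 0.08, 0.052], 0.74), ([0.505, 0.067, 0.052], 0.69), ([0.566, 0.466, 0.001], 0.69), ([0.47, -0.064, 0.053], 0.67)]
scene red_jar []
scene green_jar [([0.642, -0.002, 0.034], 0.67), ([0.646, 0.077, 0.051], 0.62)]
scene yellow_jar [([0.576, 0.042, 0.034], 0.6)]
scene white_jar [([0.518, -0.0, 0.038], 0.64)]
scene blue_jar [([0.544, -0.074, 0.036], 0.79)]
scene tumbler [([0.345, 0.337, 0.002], 0.76), ([0.517, -0.001, 0.031], 0.42)]
scene colander [([0.564, 0.467, -0.002], 0.72)]
scene scraper [([0.36, -0.301, -0.003], 0.74)]
scene tawa [([0.488, -0.587, 0.105], 0.94), ([0.467, -0.068, 0.054], 0.69)]
1.8
```

Run:
```python
from h import *
from scipy.spatial.transform import Rotation as R
s=manip.sense();print(s['tcp_pos'],s['q'],s['t']);print(np.round(R.from_quat(s['tool_rot']).as_matrix(),3))
P=np.array([[.6945,-.057],[.6435,.0785],[.463,-.064],[.507,.072],[.584,-.143]])
from scipy.optimize import least_squares
th=np.array([0,1,3,2,4])*2*np.pi/5
f=lambda p:(p[:2]+.12*np.c_[np.cos(th+p[2]),np.sin(th+p[2])]-P).ravel()
r=least_squares(f,[.578,-.022,-.3]);print(r.x[:2],np.degrees(r.x[2]),np.round(r.fun,4))
c=r.x[:2];d=np.array([.397,-.0615])-c;print('pointer',np.linalg.norm(d),np.degrees(np.arctan2(d[1],d[0])))
```

```text
[ 0.26327667 -0.56680186  0.23129719] [-1.31450567e+00  5.27511586e-01  1.43271907e+00 -1.34778231e-05
  1.18140933e+00 -1.78491879e-01] 1.8
[[ 0.907  0.421 -0.   ]
 [ 0.421 -0.907  0.   ]
 [-0.    -0.    -1.   ]]
[ 0.5784 -0.0227] -15.966798404569113 [-0.0007  0.0013  0.0019 -0.0017  0.0027  0.0002 -0.0025 -0.0002 -0.0013
  0.0004]
pointer 0.18550309970456055 -167.92681512811052
```

View pics/top0.png

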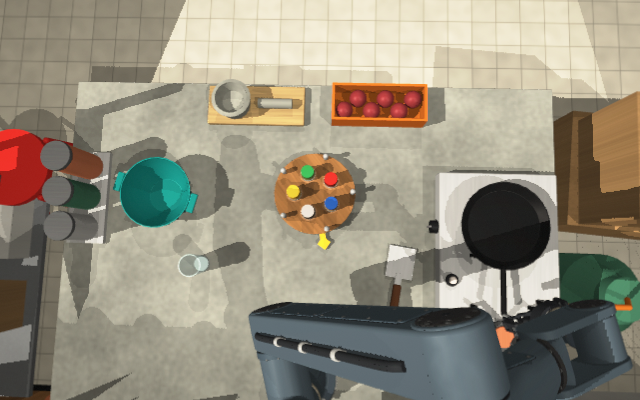

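Emit:
move_arm(
  increments=[
    [[1,0.017,0.02,0,8.2],[1,0.017,0.02,0,8.2],[1,0.017,0.02,0,8.2],[1,0.017,0.02,0,8.2],[1,0.017,0.02,0,8.2],[1,0.017,0.02,0,8.2],[1,0.017,0.02,0,8.2],[1,0.017,0.02,0,8.2]],
  ],
  newtons=20,
)

```text
t: 2.6
tcp_pos: [0.3999, -0.406, 0.2314]
tool_rot: [0.702, 0.712, -0.0, 0.0]
force: [-0.3, 0.9, 0.9]
finger_gap: 0.001
gripper_force: 0.0
```

Emit:
move_arm(
  increments=[
    [[1,0.017,0.02,0,8.2],[1,0.017,0.02,0,8.2],[1,0.017,0.02,0,8.2],[1,0.017,0.02,0,8.2],[1,0.017,0.02,0,8.2],[1,0.017,0.02,0,8.2],[1,0.017,0.02,0,8.2],[1,0.017,0.02,0,8.2]],
  ],
)

```text
t: 3.4
tcp_pos: [0.536, -0.2459, 0.2314]
tool_rot: [0.204, 0.979, -0.0, 0.0]
force: [0.1, 0.1, -0.4]
finger_gap: 0.001
gripper_force: 0.0
```

Emit:
move_arm(
  increments=[
    [[1,0.017,0.02,0,8.2],[1,0.017,0.02,0,8.2],[1,0.017,0.02,0,8.2],[1,0.017,0.02,0,8.2],[1,0.014,0.025,0,8.2],[1,0,0,0,0],[1,0,0,0,0]],
  ],
)

```text
t: 4.1
tcp_pos: [0.6173, -0.1413, 0.2312]
tool_rot: [-0.149, 0.989, -0.0, -0.0]
force: [-0.5, 0.5, 0.5]
finger_gap: -0.008
gripper_force: 0.0
```

```bash
cat >> h.py <<'E'
from scipy.spatial.transform import Rotation as R
def ray(s,u,v,z,W=None):
    k=np.array([[s['fx'],0,s['cx']],[0,s['fy'],s['cy']],[0,0,1]])
    x,y=cv2.undistortPoints(np.array([[[u,v]]],float),k,np.array([s['k1'],0,0,0.]))[0,0]
    M=np.linalg.inv(s['world_to_cam']) if W is None else W@s['tool_from_camera']
    d=M[:3,:3]@[x,y,1];o=M[:3,3];return (o+d*(z-o[2])/d[2])[:2]
def pose(st):
    W=np.eye(4);W[:3,:3]=R.from_quat(st['tool_rot']).as_matrix();W[:3,3]=st['tcp_pos'];return W
E
python3 - <<'E'
from h import *
st=manip.sense();s=look('wrist','w1.png');W=pose(st)
for l in ['peg0','pointer','red_jar','carousel']:
    print(l,[(np.round(d['xyz'],3).tolist(),round(d['confidence'],2)) for d in manip.mark_of(l,'wrist')[:5]])
t=manip.snapshot('top')
cv2.imwrite('pics/t1.png',cv2.resize(t['img'][130:260,240:400,::-1],None,fx=5,fy=4.6,interpolation=cv2.INTER_CUBIC))
E
```

```text
peg0 [([0.467, -0.063, 0.053], 0.96), ([0.646, 0.077, 0.052], 0.72), ([0.504, 0.074, 0.053], 0.7), ([0.697, -0.054, 0.054], 0.62), ([0.585, -0.14, 0.057], 0.57)]
pointer []
red_jar [([0.618, -0.075, 0.04], 0.76)]
carousel [([0.576, -0.022, 0.018], 0.69)]
```

View pics/w1.png

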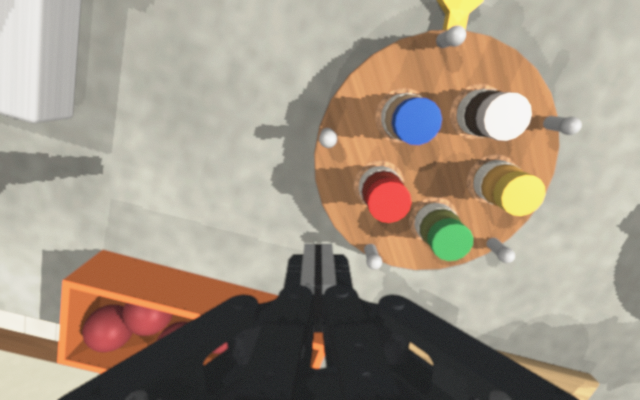

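View pics/t1.png

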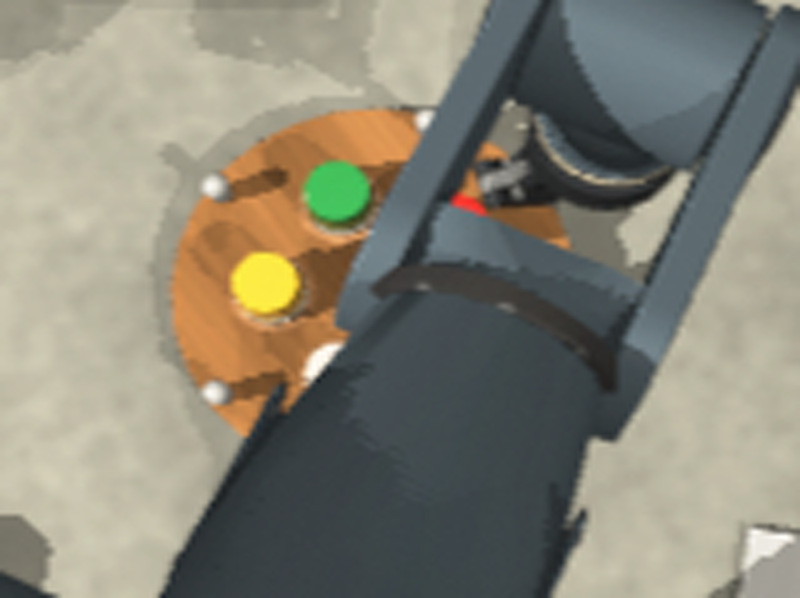

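Emit:
move_arm(
  increments=[
    [[1,0.001,-0.004,-0.03,0],[1,0,0,-0.03,0],[1,0,0,-0.03,0],[1,0,0,-0.03,0],[1,0,0,-0.03,0],[1,0,0,-0.019,0],[1,0,0,-0.01,0],[1,0,0,0,0]],
  ],
)

```text
t: 5.2
tcp_pos: [0.6174, -0.146, 0.051]
tool_rot: [-0.148, 0.989, 0.001, -0.001]
force: [-0.6, -0.2, 1.1]
finger_gap: -0.0
gripper_force: 0.0
```

Run:
```python
from h import *
s=manip.sense();p=s['tcp_pos'];Y=R.from_quat(s['tool_rot']).as_matrix()[:,1]
c=np.array([.578,-.0222]);d=p[:2]-c
print(s['t'],p,s['force'],s['q'][5],'phi',np.degrees(np.arctan2(d[1],d[0])),np.hypot(*d),'yaw',np.degrees(np.arctan2(-Y[1],-Y[0])))
ph=-72-np.cumsum([0]+[2]*4+[3]*4+[4]*16+[3]*8+[2]*4);q=c+.13*np.c_[np.cos(np.radians(ph)),np.sin(np.radians(ph))]
for i,(a,b) in enumerate(zip(np.round(np.diff(np.round(q,4),axis=0),4),ph[1:])): print(i//8,a.tolist(),b)
```

```text
5.2 [ 0.61735512 -0.145955    0.05098156] [-0.63193698 -0.18846127  1.14915605] -2.2766252872409183 phi -72.35890301390522 0.12986195251694063 yaw -72.93426770961274
0 [-0.0044, -0.0014] -74
0 [-0.0044, -0.0011] -76
0 [-0.0044, -0.0011] -78
0 [-0.0044, -0.0008] -80
0 [-0.0068, -0.001] -83
0 [-0.0067, -0.0007] -86
0 [-0.0068, -0.0003] -89
0 [-0.0068, 0.0001] -92
1 [-0.0091, 0.0006] -96
1 [-0.009, 0.0013] -100
1 [-0.0088, 0.0019] -104
1 [-0.0088, 0.0025] -108
1 [-0.0085, 0.0031] -112
1 [-0.0083, 0.0037] -116
1 [-0.008, 0.0042] -120
1 [-0.0077, 0.0048] -124
2 [-0.0073, 0.0054] -128
2 [-0.007, 0.0058] -132
2 [-0.0065, 0.0063] -136
2 [-0.0061, 0.0067] -140
2 [-0.0056, 0.0072] -144
2 [-0.005, 0.0075] -148
2 [-0.0046, 0.0079] -152
2 [-0.004, 0.0081] -156
3 [-0.0026, 0.0063] -159
3 [-0.0022, 0.0064] -162
3 [-0.002, 0.0066] -165
3 [-0.0016, 0.0066] -168
3 [-0.0012, 0.0067] -171
3 [-0.0009, 0.0067] -174
3 [-0.0005, 0.0068] -177
3 [-0.0002, 0.0068] -180
4 [0.0001, 0.0045] -182
4 [0.0002, 0.0046] -184
4 [0.0004, 0.0045] -186
4 [0.0006, 0.0045] -188
```

Emit:
move_arm(
  increments=[
    [[1,-0.0044,-0.0014,0,-2],[1,-0.0044,-0.0011,0,-2],[1,-0.0044,-0.0011,0,-2],[1,-0.0044,-0.0008,0,-2],[1,-0.0068,-0.001,0,-3],[1,-0.0067,-0.0007,0,-3],[1,-0.0068,-0.0003,0,-3],[1,-0.0068,0.0001,0,-3]],
  ],
)

```text
t: 6.0
tcp_pos: [0.5753, -0.1533, 0.0543]
tool_rot: [0.026, 1.0, -0.001, 0.002]
force: [1.2, -1.2, -0.1]
finger_gap: -0.003
gripper_force: 0.5
```

Emit:
move_arm(
  increments=[
    [[1,-0.0091,0.0006,0,-4],[1,-0.009,0.0013,0,-4],[1,-0.0088,0.0019,0,-4],[1,-0.0088,0.0025,0,-4],[1,-0.0085,0.0031,0,-4],[1,-0.0083,0.0037,0,-4],[1,-0.008,0.0042,0,-4],[1,-0.0077,0.0048,0,-4]],
  ],
)

```text
t: 6.8
tcp_pos: [0.5068, -0.1317, 0.0542]
tool_rot: [0.301, 0.954, -0.001, 0.002]
force: [-0.8, -3.0, 0.0]
finger_gap: 0.001
gripper_force: 1.1
```

```bash
cat >> h.py <<'E'
def report(name=None,cams=('wrist','top','scene')):
    s=manip.sense();p=s['tcp_pos'];Y=R.from_quat(s['tool_rot']).as_matrix()[:,1]
    c=np.array([.578,-.0222]);d=p[:2]-c
    print(s['t'],np.round(p,4),np.round(s['force'],1),'phi',np.degrees(np.arctan2(d[1],d[0])),np.hypot(*d),'yaw',np.degrees(np.arctan2(-Y[1],-Y[0])))
    for cam in cams:
        look(cam,name and name+cam+'.png')
        for l,k in [('peg0',5),('red_jar',1),('green_jar',1),('yellow_jar',1),('white_jar',1),('blue_jar',1)]:
            for r in manip.mark_of(l,cam)[:k]:
                d=np.array(r['xyz'])[:2]-c; n=np.hypot(*d)
                if abs(n-(.12 if 'peg' in l else .064))<.012: print(cam,l,round(np.degrees(np.arctan2(d[1],d[0])),1),round(n,3),round(r['confidence'],2))
E
python3 -c "
from h import *
report('m',['wrist'])"
```

```text
6.8 [ 0.5068 -0.1317  0.0542] [-0.8 -3.   0. ] phi -123.0492709753205 0.13061691770339728 yaw -125.04285469864688
wrist peg0 -131.1 0.12 0.58
wrist red_jar -94.5 0.067 0.64
wrist green_jar -23.4 0.068 0.8
wrist white_jar 120.1 0.064 0.69
wrist blue_jar -170.8 0.069 0.7
```

View pics/mwrist.png

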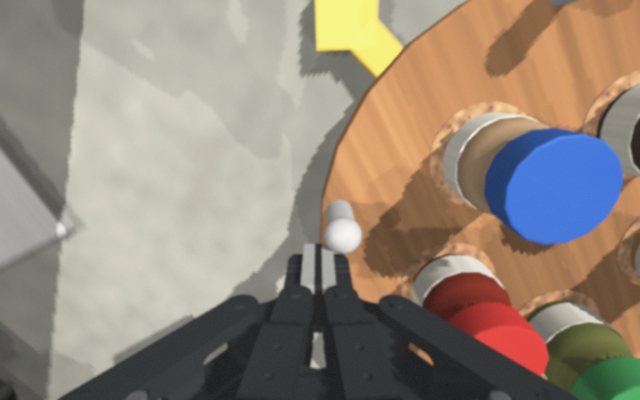

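Emit:
move_arm(
  increments=[
    [[1,-0.0059,0.0069,0,-4],[1,-0.0055,0.0071,0,-4],[1,-0.0048,0.0075,0,-4],[1,-0.0058,0.0064,0,-4],[1,-0.0053,0.0069,0,-4],[1,-0.0048,0.0072,0,-4],[1,-0.0044,0.0075,0,-4],[1,-0.0038,0.0077,0,-4]],
  ],
)

```text
t: 7.95
tcp_pos: [0.4658, -0.0731, 0.0524]
tool_rot: [0.552, 0.834, 0.0, 0.001]
force: [-0.5, -1.6, 0.3]
finger_gap: -0.001
gripper_force: 0.5
```

Emit:
move_arm(
  increments=[
    [[1,-0.0025,0.006,0,-3],[1,-0.0021,0.0061,0,-3],[1,-0.0019,0.0063,0,-3],[1,-0.0015,0.0063,0,-3],[1,-0.0011,0.0064,0,-3],[1,-0.0009,0.0064,0,-3],[1,-0.0005,0.0065,0,-3],[1,-0.0002,0.0065,0,-3]],
  ],
)

```text
t: 8.75
tcp_pos: [0.4549, -0.0223, 0.0524]
tool_rot: [0.713, 0.701, 0.0, 0.0]
force: [-0.3, -1.3, 0.5]
finger_gap: 0.0
gripper_force: 0.5
```

```bash
python3 -c "
from h import *
report('n')"
```

```text
8.75 [ 0.4549 -0.0223  0.0524] [-0.3 -1.3  0.5] phi -179.94998316219795 0.12310196118963783 yaw 179.0336353671842
wrist peg0 170.1 0.119 0.8
wrist red_jar -151.4 0.067 0.94
wrist white_jar 61.8 0.061 0.83
top peg0 -47.1 0.119 0.71
top peg0 -118.1 0.119 0.7
top peg0 99.8 0.119 0.63
top peg0 25.5 0.124 0.56
top red_jar -156.4 0.066 0.5
top yellow_jar -12.0 0.062 0.59
top white_jar 62.9 0.068 0.54
top blue_jar 131.5 0.065 0.5
scene peg0 96.9 0.119 0.94
scene peg0 -117.4 0.117 0.7
scene peg0 24.0 0.12 0.65
scene peg0 168.7 0.12 0.64
scene red_jar -81.7 0.064 0.68
scene green_jar -81.5 0.067 0.8
scene yellow_jar -10.4 0.062 0.67
scene white_jar -81.1 0.064 0.69
scene blue_jar 135.1 0.063 0.56
```

View pics/nwrist.png

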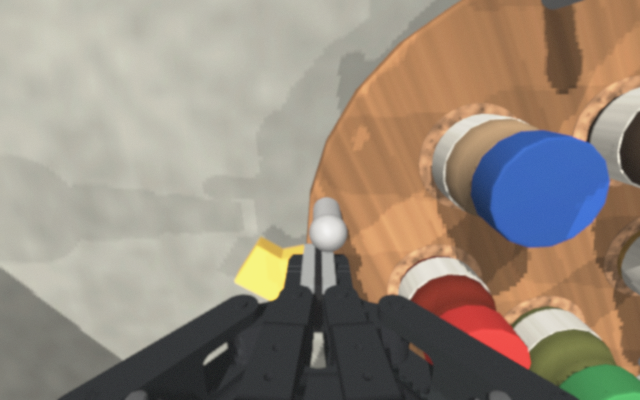

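Run:
```python
from h import *
c=np.array([.578,-.0222])
for cam in ['top','scene']:
    s=manip.snapshot(cam);im=cv2.imread(f'pics/{cam}0.png');h=cv2.cvtColor(im,cv2.COLOR_BGR2HSV)
    m=cv2.inRange(h,(20,130,100),(35,255,255));ys,xs=np.nonzero(m)
    P=np.array([ray(s,x,y,.014) for x,y in zip(xs,ys)]);d=P-c;n=np.hypot(*d.T);k=(n>.13)&(n<.2)
    a=d[k].mean(0);print(cam,k.sum(),a+c,np.degrees(np.arctan2(a[1],a[0])))
    # tip: far 15%
    f=d[k][n[k]>np.quantile(n[k],.8)].mean(0);print(np.degrees(np.arctan2(f[1],f[0])),n[k].max())
    # disc centre from wood ellipse
    m=cv2.inRange(h,(6,90,60),(18,255,255));ys,xs=np.nonzero(m)
    P=np.array([ray(s,x,y,.034) for x,y in zip(xs,ys)]);k=np.hypot(*(P-c).T)<.16
    (cc,r)=cv2.minEnclosingCircle(P[k].astype(np.float32));print(cc,r)
print([ (r['xyz'],r['confidence']) for r in manip.mark_of('pointer','top')])
```

```text
top 127 [ 0.4262524  -0.05559053] -167.59040044938857
-167.4703807093955 0.17900896052503082
(0.5768800377845764, -0.02337048575282097) 0.12973593175411224
scene 113 [ 0.46198139 -0.00524716] 171.6866747113133
-166.30808401144958 0.17496726406155402
(0.5817819833755493, -0.02604522556066513) 0.1311136782169342
[([0.5229, -0.1254, 0.0479], 0.35)]
```

Emit:
move_arm(
  increments=[
    [[1,0.0001,0.0043,0,-2],[1,0.0002,0.0043,0,-2],[1,0.0004,0.0043,0,-2],[1,0.0005,0.0043,0,-2],[1,0.0007,0.0042,0,-2],[1,0,0,0,0],[1,0,0,0,0]],
  ],
)

```text
t: 10.65
tcp_pos: [0.4562, -0.0009, 0.0523]
tool_rot: [0.771, 0.637, -0.0, -0.0]
force: [0.4, -0.1, 0.6]
finger_gap: 0.002
gripper_force: 0.0
```

```bash
python3 -c "
from h import *
report('o')"
```

```text
10.65 [ 0.4562 -0.0009  0.0523] [ 0.4 -0.1  0.6] phi 170.06664942199757 0.12364006376768254 yaw 169.1706395890429
wrist peg0 159.3 0.119 0.93
wrist red_jar -158.7 0.063 0.72
wrist green_jar -88.2 0.066 0.59
wrist white_jar 54.7 0.066 0.82
wrist blue_jar 126.2 0.068 0.56
top peg0 16.4 0.125 0.97
top peg0 -127.9 0.121 0.96
top peg0 90.4 0.121 0.8
top peg0 -55.9 0.122 0.56
top red_jar -161.8 0.067 0.47
top green_jar -93.2 0.063 0.68
top yellow_jar -18.7 0.063 0.62
top white_jar 56.0 0.065 0.76
top blue_jar 124.7 0.063 0.56
scene peg0 -56.5 0.119 0.98
scene peg0 159.4 0.119 0.9
scene peg0 14.9 0.121 0.85
scene peg0 86.1 0.119 0.84
scene peg0 -126.3 0.119 0.55
scene red_jar -164.1 0.063 0.77
scene green_jar -91.0 0.065 0.62
scene yellow_jar -15.9 0.063 0.7
scene white_jar 50.6 0.069 0.63
scene blue_jar 120.7 0.065 0.63
```

Emit:
move_arm(
  increments=[
    [[1,0.0004,0.0018,0,-0.9],[1,0.0004,0.0018,0,-0.9],[1,0.0004,0.0018,0,-0.9],[1,0.0004,0.0018,0,-0.8],[1,0,0,0,0],[1,0,0,0,0]],
  ],
)

```text
t: 12.3
tcp_pos: [0.458, 0.0064, 0.0523]
tool_rot: [0.79, 0.613, 0.0, 0.0]
force: [1.0, 0.5, 0.7]
finger_gap: -0.006
gripper_force: 0.0
```

Emit:
move_arm(
  increments=[
    [[1,-0.001,-0.005,0,0],[1,-0.002,-0.008,0,0],[1,0,0,0,0],[1,0,0,0.03,0],[1,0,0,0.05,0],[1,0,0,0.05,0],[1,0,0,0.03,0],[1,0,0,0,0]],
  ],
)

```text
t: 13.1
tcp_pos: [0.4577, -0.0076, 0.2165]
tool_rot: [0.79, 0.613, 0.003, 0.004]
force: [0.7, 0.5, 0.0]
finger_gap: 0.002
gripper_force: 0.0
```

```bash
python3 -c "
from h import *
report('p')
print(manip.mark_of('pointer','wrist'))"
```

```text
13.1 [ 0.4577 -0.0076  0.2165] [0.7 0.5 0. ] phi 173.07852208528655 0.12118611692049487 yaw 165.5907705272889
wrist peg0 12.9 0.12 0.75
wrist peg0 -60.0 0.123 0.67
wrist peg0 -131.5 0.118 0.61
wrist peg0 84.1 0.12 0.61
wrist red_jar -165.6 0.064 0.89
wrist green_jar -95.2 0.067 0.97
wrist yellow_jar -21.7 0.065 0.96
wrist white_jar 49.0 0.062 0.89
wrist blue_jar 124.8 0.067 0.89
top peg0 85.4 0.117 0.87
top peg0 -59.5 0.12 0.67
top peg0 13.3 0.122 0.59
top peg0 -131.0 0.118 0.58
top red_jar -167.7 0.065 0.47
top green_jar -95.8 0.066 0.75
top yellow_jar -24.2 0.064 0.62
top white_jar -22.7 0.063 0.71
top blue_jar 121.0 0.065 0.49
scene peg0 11.2 0.121 0.91
scene peg0 83.8 0.117 0.91
scene peg0 -59.4 0.12 0.81
scene peg0 157.7 0.121 0.78
scene red_jar -165.3 0.063 0.68
scene green_jar -94.7 0.067 0.48
scene yellow_jar -21.9 0.063 0.67
scene white_jar 50.0 0.067 0.48
scene blue_jar 119.8 0.067 0.74
[{'xyz': [0.4016, -0.0572, 0.0101], 'confidence': 0.9}, {'xyz': [0.6157, 0.0262, 0.034], 'confidence': 0.2}]
```

View pics/pwrist.png

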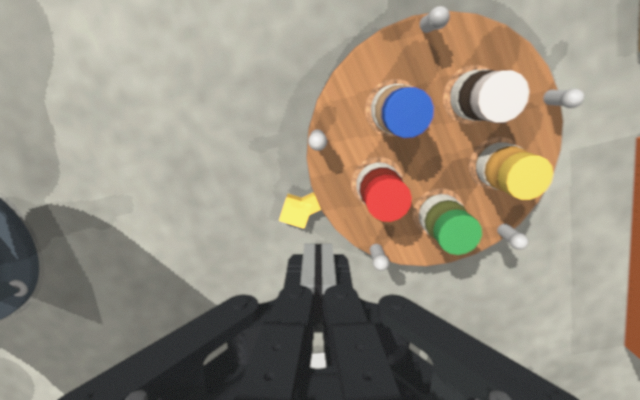

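Run:
```python
from h import *
st=manip.sense();W=pose(st);s=manip.snapshot('wrist');h=cv2.cvtColor(s['img'],cv2.COLOR_RGB2HSV)
def blobs(lo,hi,z,amin=60):
    m=cv2.inRange(h,lo,hi);n,_,S,C=cv2.connectedComponentsWithStats(m)
    return [(S[i,4],np.round(C[i],1),ray(s,*C[i],z,W)) for i in range(1,n) if S[i,4]>amin]
m=cv2.inRange(h,(6,90,60),(18,255,255));n,L,S,C=cv2.connectedComponentsWithStats(cv2.morphologyEx(m,cv2.MORPH_OPEN,np.ones((5,5))))
i=1+S[1:,4].argmax();cn=max(cv2.findContours((L==i).astype(np.uint8),0,cv2.CHAIN_APPROX_NONE)[0],key=len)
hull=cv2.convexHull(cn)[:,0];P=np.array([ray(s,*p,.034,W) for p in hull])
from scipy.optimize import least_squares
r=least_squares(lambda q:np.hypot(*(P-q[:2]).T)-.13,[.578,-.022],loss='soft_l1',f_scale=.001);c=r.x
print('disc',c,np.round(np.hypot(*(P-c).T).mean(),4),np.std(r.fun))
ang=lambda p:np.degrees(np.arctan2(*(p-c)[::-1]))
for nm,lo,hi,z in [('yel',(20,130,100),(35,255,255),.014),('redA',(0,170,200),(4,255,255),.094),('blue',(105,150,150),(120,255,255),.094),('green',(50,120,100),(80,255,255),.094)]:
    for b in blobs(lo,hi,z): print(nm,b[0],b[1],np.round(b[2],4),round(ang(b[2]),2),round(np.hypot(*(b[2]-c)),4))
y=blobs((20,130,100),(35,255,255),.014)
for u,v in [(317,140),(381,263),(520,240),(572,97),(440,15)]:
    p=ray(s,u,v,.066,W);print('peg',round(ang(p),1),round(ang(p)%72,1),round(np.hypot(*(p-c)),3))
```

```text
disc [ 0.57708995 -0.02214822] 0.1285 0.0006835399142014682
yel 2133 [534.7 177.5] [ 0.6789 -0.0775] -28.54 0.1159
yel 565 [307.4 207.6] [ 0.4314 -0.0499] -169.21 0.1483
redA 1563 [394.9 201.5] [ 0.5147 -0.0343] -168.96 0.0635
blue 1947 [415.4 112.5] [0.5431 0.0342] 121.13 0.0658
green 1563 [465.  234.8] [ 0.5689 -0.0802] -98.01 0.0587
peg 156.3 12.3 0.125
peg -134.5 9.5 0.119
peg -60.1 11.9 0.108
peg 17.0 17.0 0.11
peg 88.1 16.1 0.122
```

Emit:
move_arm(
  increments=[
    [[1,-0.005,-0.03,0.01,0],[1,-0.005,-0.04,0.01,0],[1,-0.01,-0.05,0.01,0],[1,-0.01,-0.05,0,0],[1,-0.01,-0.05,0,0],[1,-0.01,-0.05,0,0],[1,-0.01,-0.04,0,0],[1,0,0,0,0]],
  ],
)

```text
t: 15.05
tcp_pos: [0.3954, -0.3178, 0.2422]
tool_rot: [0.792, 0.611, -0.001, 0.002]
force: [-0.3, 0.7, -0.4]
finger_gap: -0.001
gripper_force: 0.0
```

Run:
```python
from h import *
report('q',['top','scene'])
s=manip.snapshot('top');h=cv2.cvtColor(s['img'],cv2.COLOR_RGB2HSV);c=np.array([.578,-.0222])
for nm,lo,hi,z in [('yel',(20,130,100),(35,255,255),.014),('red',(0,170,180),(4,255,255),.094),('red2',(174,170,180),(180,255,255),.094),('blue',(105,150,100),(120,255,255),.094),('green',(50,120,80),(80,255,255),.094)]:
    n,_,S,C=cv2.connectedComponentsWithStats(cv2.inRange(h,lo,hi))
    for i in range(1,n):
        p=ray(s,*C[i],z);d=p-c
        if S[i,4]>15 and np.hypot(*d)<.2: print(nm,S[i,4],C[i],p,round(np.degrees(np.arctan2(d[1],d[0])),2),np.hypot(*d))
cv2.imwrite('pics/t2.png',cv2.resize(s['img'][130:260,240:400,::-1],None,fx=5,fy=4.6,interpolation=cv2.INTER_CUBIC))
```

```text
15.05 [ 0.3954 -0.3178  0.2422] [-0.3  0.7 -0.4] phi -121.69723695457918 0.3474786476282473 yaw 165.27999283842274
top peg0 14.6 0.124 0.89
top peg0 157.3 0.118 0.85
top peg0 86.8 0.118 0.81
top peg0 -59.8 0.124 0.69
top red_jar -166.0 0.067 0.62
top green_jar -22.9 0.064 0.71
top white_jar 52.9 0.065 0.73
top blue_jar 121.4 0.062 0.7
scene peg0 155.5 0.123 0.98
scene peg0 -128.4 0.118 0.91
scene peg0 84.9 0.118 0.91
scene peg0 -59.4 0.12 0.66
scene red_jar -165.3 0.06 0.63
scene green_jar -92.7 0.064 0.84
scene white_jar 51.8 0.068 0.53
scene blue_jar 120.0 0.064 0.8
yel 149 [322.23489933 171.97986577] [ 0.6491762  -0.04605997] -18.53 0.07506896437721544
yel 128 [323.3515625 240.8828125] [ 0.42643618 -0.05555445] -167.59 0.15519056082962288
red 134 [317.74626866 211.24626866] [ 0.51425266 -0.0373587 ] -166.62 0.06552487471693398
blue 121 [295.41322314 200.96694215] [0.54373293 0.03108997] 122.74 0.06335655728432106
green 133 [334.39849624 193.13533835] [ 0.5704821  -0.08620884] -96.7 0.06444882343380721
```

View pics/t2.png

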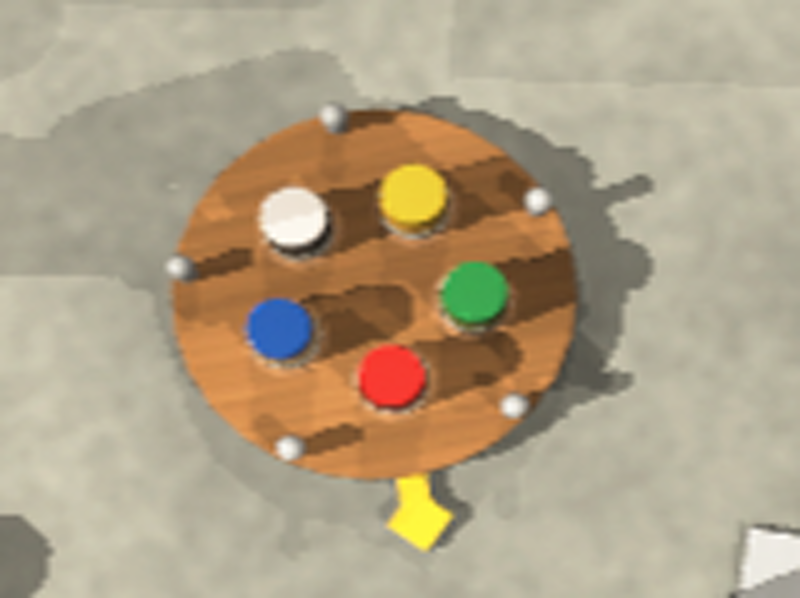

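```bash
python3 -c "
from station import manip
print(manip.sign_off())"
```

```text
the job is handed in; nothing more can be done
None
```

The red-lidded jar now stands at the front, within about 1° of the yellow pointer by my camera measurements; all five jars are still standing, the hand is clear, and I handed the job in at about 16 s of the 45 s allowed.

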